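# Piping tip check: put one back, show the next to the phone

## Robot

A 6-joint arm with a two-finger parallel gripper is mounted at the origin on the work surface. World frame = base frame: x ahead of the robot, y to its left, z up, the work surface at z = 0. Lengths are in mm, angles in rad, forces in N, time in s.
With the tool pointing down it reaches from about 275 to 825 mm from the base axis. Payload 5.2 kg.
Tool frame: the origin (TCP) lies at the very end of the fingers, on their centre line; the grasp point (between the pads) lies 19 mm behind it; z points along the fingers, y is the line along which they close (so a half turn about z gives the same grasp; the last joint's range is limited). The gripper opens to 93 mm and grips with 3 to 60 N. Pads are 15 mm wide; open, the fingers measure 128 mm over their backs; the gripper's body (75 mm by 188 mm) begins 65 mm behind the grasp point.
Start: joints at [-1.531, 0.259, 1.535, -0, 1.348, -0.203], TCP at [132.253, -533.867, 218.653] pointing down, gripper open.
Joint ranges: [-3.14, 3.14], [-0.91, 2.08], [0.19, 2.58], [-1.22, 4.36], [0.22, 2.71], [-3.12, 3.12]. Speed limits (rad/s): [2.57, 2.57, 3.14, 3.14, 3.14, 3.14].

## Interface

Orientations are given as [roll, pitch, yaw] about the fixed x, y, z axes, in that order (R = Rz(yaw) Ry(pitch) Rx(roll)).
In Python, from bench import robot gives the robot as it stands. The module is installed in compiled form; this text tells all that it offers. Calls block until the motion is done:
- robot.move_ptp(position, orientation): joint-space move of the TCP to a pose.
- robot.move_linear(position, ori=None, speed=150, f_stop=None): straight line of the TCP; ori=None keeps the orientation; speed is the mean speed in mm/s. With f_stop (N) it stops when the force on the tool has changed by that much, and returns True; else False.
- robot.move_j(angles): joint-space move.
- robot.move_gripper(opening): opening from 0.0 (shut) to 1.0 (fully open); the grip force is fixed at half the most; returns when the fingers have stopped.
- robot.sleep(seconds).
- robot.inverse_kinematics(position, orientation): joint angles nearest the present ones, or None.
- robot.get_image(name): name is "scene" or "top" or "wrist"; returns a dict with "img" (384x512x3 uint8, blue, green, red), "fovy" (degrees; the focal length in pixels is half the picture's height over the tangent of half this angle, whatever the lens; pixels are square), "cx", "cy" (the principal point, pixels), "k1" (the pictures are not rectified: a ray, as slopes to the right and down, at radius r is drawn at 1 + k1 r^2 times it, then the intrinsics apply), "eye" and "orientation" of the camera in the world. Camera axes: x right, y down, z forward; pixel columns grow to the right and rows downward; lengths in mm; the calibration is good to about 2 mm. A picture is of the moment at which its call begins. There is no depth.
A pose or a line that the arm cannot do raises robot.MotionError and nothing moves.
- robot.hand_in(): hands the job in; it is judged then, once.
Readings, each from a call of its own:
- robot.current_t(): time.
- robot.current_qpos(): joint angles.
- robot.current_joint_vel(): joint speeds.
- robot.current_joint_efforts(): joint torques, N m.
- robot.current_tcp_pos(): TCP position.
- robot.current_eef_rot(): TCP orientation.
- robot.current_contact_force(): force on the tool from outside, world axes, zero at the start.
- robot.current_ft_torque(): the same for the moment, N m.
- robot.current_gripper_width(): opening from 0.0 (shut) to 1.0 (fully open).
- robot.current_finger_force(): force on a finger pad.
Only numpy, scipy, OpenCV 4.12 (cv2) and the standard library are available. Lean on these libraries where they do the work, as an engineer would, in place of code of your own. Each camera call takes 0.05 s, during which the arm holds its last target. There are 200 camera calls.

## Task

The large piping tip standing loose on the island has been checked: put it back, nose up, in its own wide well in the organiser, fully home, and let go of it. Then take the slender, pointed piping tip out of the organiser and hold it up to the phone's camera so that its wide open end faces the lens squarely, centred on the lens and 10 cm away from it, and finish there, keeping it still in the gripper without putting it down. Leave everything else where it is and do not touch the phone or its rest.

Things in the scene. Friction and masses are not known exactly. Their poses are not given: they have to be found in the camera images.
- organiser: White fixed block 62 x 276 x 22 mm high, origin at the centre of its underside, z up. Five round chamfered wells in a row along own y, 10 mm deep (floors 12 mm above the island): y = -108 mm (wide, 43 mm across), -52, 0, 52, 104 mm (narrow, 35 mm). The wells at -108 and -52 start empty; the others hold the slender, blunt and stubby tips in any order.
- organiser_hole0 (a point): Centre of the mouth of the wide well, 22 mm above the island: the large tip's own place.
- large_tip: Large hollow steel piping tip, standing loose on the island, wide end down. Straight round skirt 38 mm in diameter and 30 mm high, then a cone to a nose 16 mm across; 62 mm tall in all, about 32 g. Origin at the centre of its wide end (underside), z along its axis to the nose.
- slender_tip: Slender pointed hollow steel piping tip, the tallest in the organiser: straight round skirt 30 mm in diameter and 30 mm high, then a cone to a nose 8 mm across; 64 mm tall, about 22 g. Stands nose up in a narrow well (20 mm of skirt shows). Origin at the centre of its wide open end, z along its axis to the nose.
- slender_tip_nose (a point): Centre of the slender tip's nose, 64 mm from its origin.
- blunt_tip: Another tip in the organiser, same 30 mm skirt, nose 20 mm across, 50 mm tall. Origin at the centre of its wide end. Leave it.
- stubby_tip: The shortest tip in the organiser, same 30 mm skirt, nose 14 mm across, 38 mm tall. Origin at the centre of its wide end. Leave it.
- rest: Fixed bamboo rest, about 135 x 90 mm, 85 mm high at its far edge with a slope rising by 30 degrees from its near (own -x) edge to its far (own +x) edge; it carries the phone. Origin at the centre of its underside, z up.
- phone: Phone 146 x 72 x 8 mm lying on the slope, camera side up. Origin at the centre of its lower face; own x runs up the slope; own z is the lens's line of sight, tilted 30 degrees from vertical towards the rest's near edge (the robot's side).
- lens (a point): Centre of the camera lens, a round window in a black disc 40 mm across on the phone's midline, 46 mm up the slope from its middle, about 80 mm above the island.
- view (a point): The point 100 mm in front of the lens on its line of sight (axes as the phone's): where the centre of the slender tip's wide end belongs.
- bowl: Glass mixing bowl, 190 mm across, 85 mm high; bystander. Origin under its centre.
- jug: White ceramic milk jug, 88 mm across, 110 mm high, with a handle; bystander. Origin under its centre.
- cake_strip: Stiff coiled silicone cake strip, 116 mm across, 38 mm high; bystander. Origin under its centre.
- cake_tester: Bamboo cake tester, 190 mm long, 8 mm thick, lying flat; bystander. Origin near its middle.
- coupler: White plastic coupler ring, 34 mm across, 14 mm high; bystander. Origin under its centre.
- spatula: Spatula 260 mm long, lying flat; bystander.
Not all that is in view belongs to the job. What is shaped like the rest but pink or yellow is not meant.

How it is judged:
By the outcome, as a careful person would: the job done as asked, in the order asked, and still so for the second after the job is handed in, while the arm keeps its last pose, push and grip.
It also fails if it takes over 51 s, if anything falls off the work surface, if the arm or the gripper's body presses on something with over 40 N, if the wrist force passes 120 N, or if a joint passes its speed limit or range.

## Working session

There is one attempt and no reset: what is moved stays moved. The work goes in short steps, each a Python script; the robot and the scene stay as the last script left them, time stands still between calls to the robot, and variables do not carry over. Pictures are saved under pics/ and viewed, at most 10 in all, crops included, and the job is handed in when it is done.

```bash
mkdir -p pics && cat > h.py <<'E'
import numpy as np, cv2
from scipy.spatial.transform import Rotation as R
from bench import robot
def rot(o): 
    o=np.array(o,float)
    return R.from_matrix(o) if o.shape==(3,3) else (R.from_quat(o) if o.size==4 else R.from_euler('xyz',o))
def cam(name,fn=None):
    c=robot.get_image(name)
    if fn: cv2.imwrite(fn,c['img'])
    return c
def f(c): return 192/np.tan(np.radians(c['fovy'])/2)
def ray(c,u,v):
    p=np.array([(u-c['cx'])/f(c),(v-c['cy'])/f(c)]);s=p.copy()
    for _ in range(30): s=p/(1+c['k1']*(s@s))
    d=rot(c['orientation']).apply([s[0],s[1],1]); return np.array(c['eye'],float),d/np.linalg.norm(d)
def onz(c,u,v,z):
    e,d=ray(c,u,v); return e+d*(z-e[2])/d[2]
def proj(c,P):
    q=rot(c['orientation']).inv().apply(np.atleast_2d(P)-np.array(c['eye']))
    s=q[:,:2]/q[:,2:]; s=s*(1+c['k1']*(s**2).sum(1,keepdims=True))
    return s*f(c)+[c['cx'],c['cy']]
E
python3 - <<'E'
from h import *
import pickle
ims={n:cam(n) for n in("top","scene")}
pickle.dump(ims,open('ims.pkl','wb'))
for n,c in ims.items():
    print(n,{k:v for k,v in c.items() if k!='img'})
    cv2.imwrite(f'pics/{n}.png',cv2.resize(c['img'],(800,600),interpolation=cv2.INTER_CUBIC))
E
```

```text
top {'fovy': 53.27418101757733, 'cx': 253.98597345065485, 'cy': 194.52070208771212, 'k1': -0.09917543356309716, 'eye': array([ 393.64902827,   -8.57491546, 1326.55939742]), 'orientation': array([-3.01535916,  0.01472791, -1.59839833])}
scene {'fovy': 49.3369886272179, 'cx': 259.40730408133265, 'cy': 192.61583996553864, 'k1': -0.0388635010776955, 'eye': array([1409.21847688, -241.86638393,  869.62827195]), 'orientation': array([-2.28901872,  0.0111089 ,  1.31447538])}
```

View pics/top.png

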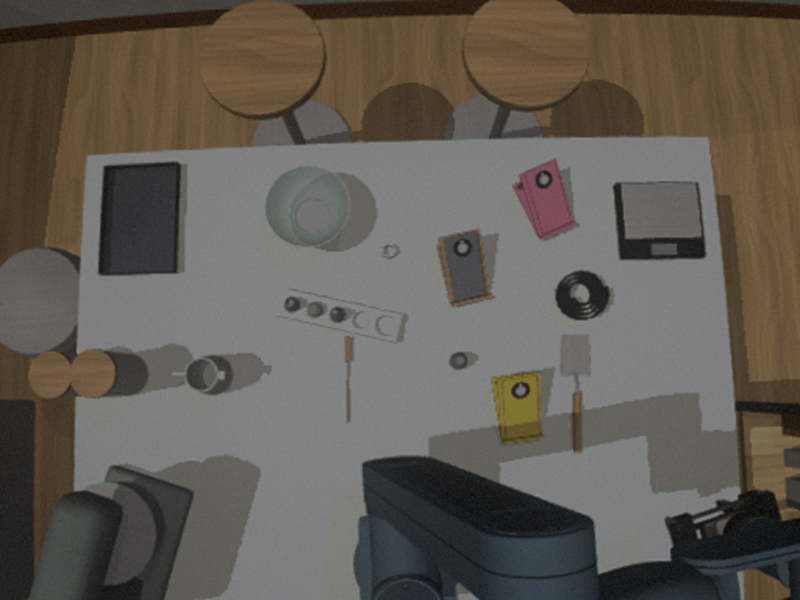

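View pics/scene.png

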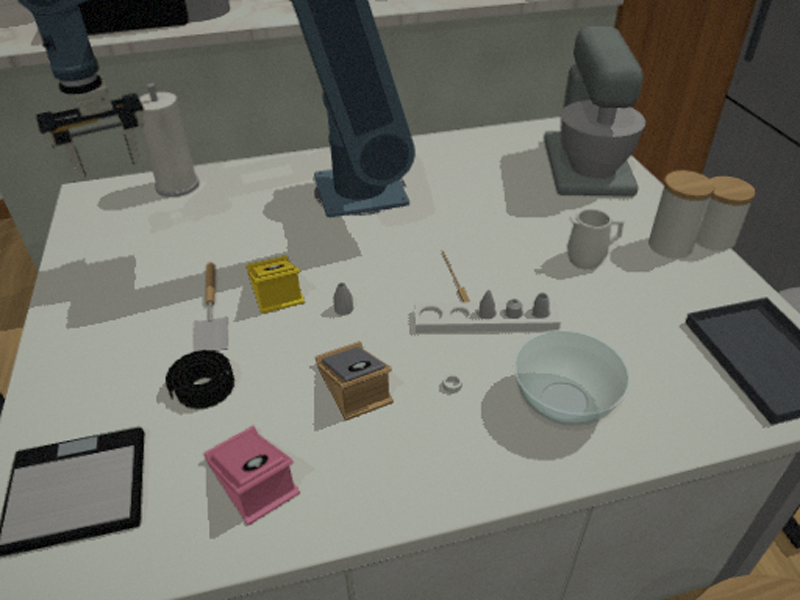

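Top view: organiser runs from the wide well (384,325) to (291,303) and the large tip stands at (459,360). The phone's lens is at (462,247). In the scene view the pointed tip is in the middle well, at (488,303). I'll enlarge both views.

```bash
python3 - <<'E'
from h import *
import pickle
ims=pickle.load(open('ims.pkl','rb'))
t=ims['top']['img'][140:244,166:322]; cv2.imwrite('pics/topc.png',cv2.resize(t,None,fx=5,fy=5,interpolation=cv2.INTER_CUBIC))
t=ims['scene']['img'][150:275,192:372]; cv2.imwrite('pics/scec.png',cv2.resize(t,None,fx=4.4,fy=4.4,interpolation=cv2.INTER_CUBIC))
E
```

```text
(no output)
```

View pics/topc.png

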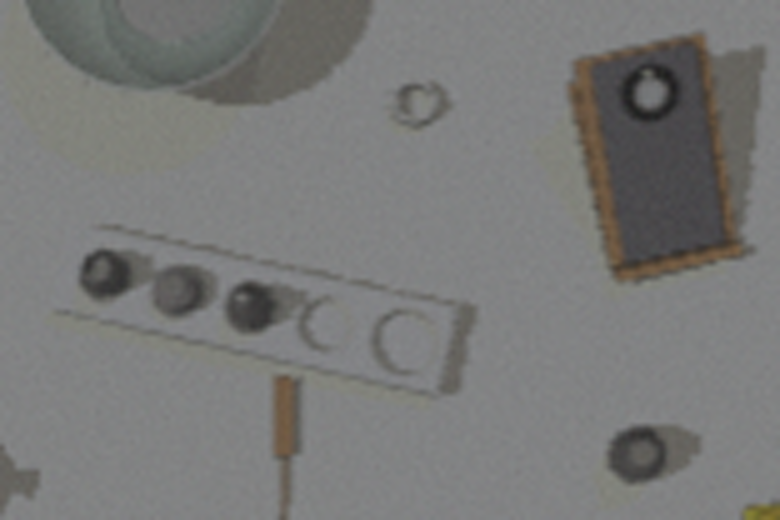

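View pics/scec.png

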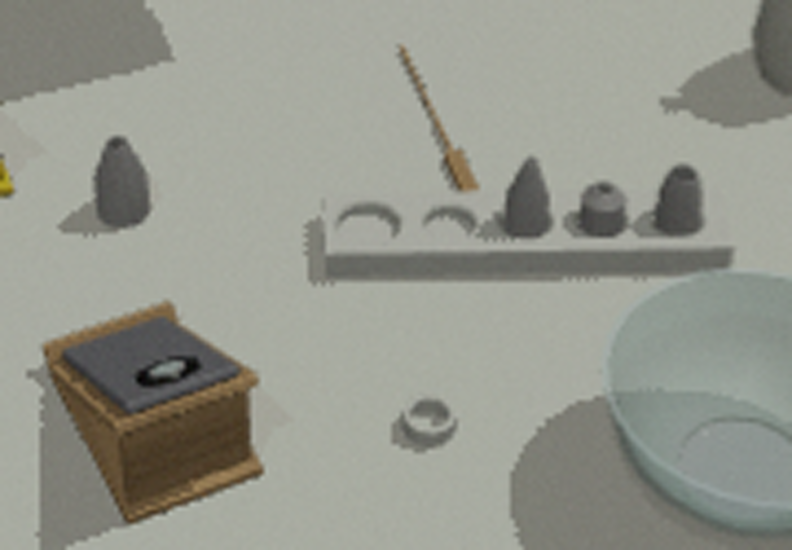

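```bash
cat > meas.py <<'E'
from h import *
import pickle
from scipy.optimize import least_squares
ims=pickle.load(open('ims.pkl','rb'));T,S=ims['top'],ims['scene']
tu=lambda x,y:(166+(x+.5)/5-.5,140+(y+.5)/5-.5)
su=lambda x,y:(192+(x+.5)/4.4-.5,150+(y+.5)/4.4-.5)
def tri(a,b):
    (e1,d1),(e2,d2)=ray(T,*a),ray(S,*b)
    M=sum(np.eye(3)-np.outer(d,d) for d in(d1,d2)); v=sum((np.eye(3)-np.outer(d,d))@e for e,d in((e1,d1),(e2,d2)))
    p=np.linalg.solve(M,v); return p,[np.linalg.norm(np.cross(p-e,d)) for e,d in((e1,d1),(e2,d2))]
if __name__=='__main__':
    np.set_printoptions(precision=1,suppress=True)
    print('lens',tri(tu(650,92),su(168,371)), 'z80',onz(T,*tu(650,92),80),onz(S,*su(168,371),80))
    print('wells',onz(T,*tu(406,342),22),onz(T,*tu(327,324),22), 'scene',onz(S,*su(369,222),22),onz(S,*su(451,222),22))
    print('large nose',tri(tu(640,453),su(117,141)),onz(T,*tu(640,453),62),'skirt30',onz(T,*tu(636,455),25))
    print('slender nose',tri(tu(252,300),su(532,160)),onz(T,*tu(252,307),32))
    oc=[onz(T,*tu(*p),22) for p in((100,226),(55,311),(438,395),(472,305))];print('org corners',oc)
    for p,z in(((580,60),93.5),((699,38),93.5),((735,240),20.5),((622,266),20.5)): print('ph',onz(T,*tu(*p),z))
    for p,z in(((172,317),20.5),((62,355),20.5),((240,372),93.5),((128,411),93.5)): print('phS',onz(S,*su(*p),z))
E
python3 meas.py
```

```text
lens (array([ 670.4, -136.2,   80.9]), [np.float64(0.041094123231516115), np.float64(0.041094123231465565)]) z80 [ 670.6 -136.3   80. ] [ 669.5 -136.1   80. ]
wells [513.9  31.9  22. ] [527.9  85.8  22. ] scene [514.5  33.   22. ] [529.4  87.2  22. ]
large nose (array([ 432.1, -122.8,   62.7]), [np.float64(1.3279352080947697), np.float64(1.3279352080947575)]) [ 432.4 -121.5   62. ] skirt30 [ 432.2 -122.1   25. ]
slender nose (array([540.7, 134.3,  75.9]), [np.float64(3.326165988968045), np.float64(3.3261659889680084)]) [540.  136.1  32. ]
org corners [array([600.6, 242.2,  22. ]), array([542.2, 273.8,  22. ]), array([477.,  11.,  22.]), array([538.1, -14. ,  22. ])]
ph [690.5 -89.7  93.5]
ph [ 703.1 -168.9   93.5]
ph [ 578.  -196.6   20.5]
ph [ 562.2 -117.9   20.5]
phS [ 567.3 -115.9   20.5]
phS [ 582.3 -190.7   20.5]
phS [693.8 -98.   93.5]
phS [ 706.5 -166.    93.5]
```

```bash
python3 - <<'E'
from h import *
np.set_printoptions(precision=2,suppress=True)
def down(y): return [np.pi,0,np.radians(y)]
for y in(75.5,-104.5): print(y,[robot.inverse_kinematics(p,down(y)) for p in([432,-122,150],[514,32.5,90],[541,136.5,90])])
# final pose candidates
a=np.radians(11.2);n=np.array([-.5*np.cos(a),-.5*np.sin(a),.866]);L=np.array([670.4,-136.2,80.9]);P=L+113*n
for s in range(-180,180,30):
    z=-n; y=np.array([-np.sin(a),np.cos(a),0]); x=np.cross(y,z)
    o=(R.from_matrix(np.c_[x,y,z])*R.from_euler('z',s,degrees=True)).as_euler('xyz')
    print(s,o,robot.inverse_kinematics(P,o))
robot.move_ptp([432,-122,150],down(75.5)); print(robot.current_t(),robot.current_tcp_pos(),robot.current_qpos())
c=cam('wrist'); cv2.imwrite('pics/w1.png',cv2.resize(c['img'],(800,600),interpolation=cv2.INTER_CUBIC))
import pickle; pickle.dump(c,open('w1.pkl','wb')); print(c['eye'],c['orientation'],c['fovy'])
w=np.array([432,-122])
print('predict large base/skirt/nose px*1.5625',proj(c,[[432.2,-122,0],[432.2,-122,30],[432.2,-122,62]])*1.5625)
E
```

```text
75.5 [array([-0.52,  0.14,  1.87,  0.  ,  1.14, -0.27]), array([-0.15,  0.32,  1.79, -0.  ,  1.03,  0.1 ]), array([ 0.05,  0.39,  1.69, -0.  ,  1.07,  0.3 ])]
-104.5 [array([-0.52,  0.14,  1.87, -0.  ,  1.14,  2.87]), array([-0.15,  0.32,  1.79, -0.  ,  1.03, -3.04]), array([ 0.05,  0.39,  1.69,  0.  ,  1.07, -2.84])]
-180 [-3.14 -0.52  0.2 ] [-0.63  0.2   1.84  0.54  0.8   0.42]
-150 [-2.86 -0.45 -0.39] [-0.63  0.2   1.84  0.54  0.8   0.94]
-120 [-2.68 -0.25 -0.91] [-0.63  0.2   1.84  0.54  0.8   1.46]
-90 [-2.62  0.   -1.38] [-0.63  0.2   1.84  0.54  0.8   1.99]
-60 [-2.68  0.25 -1.84] [-0.63  0.2   1.84  0.54  0.8   2.51]
-30 [-2.86  0.45 -2.36] [-0.63  0.2   1.84  0.54  0.8   3.03]
0 [-3.14  0.52 -2.95] [-0.63  0.2   1.84  0.54  0.8  -2.73]
30 [2.86 0.45 2.75] [-0.63  0.2   1.84  0.54  0.8  -2.2 ]
60 [2.68 0.25 2.23] [-0.63  0.2   1.84  0.54  0.8  -1.68]
90 [2.62 0.   1.77] [-0.63  0.2   1.84  0.54  0.8  -1.15]
120 [ 2.68 -0.25  1.3 ] [-0.63  0.2   1.84  0.54  0.8  -0.63]
150 [ 2.86 -0.45  0.78] [-0.63  0.2   1.84  0.54  0.8  -0.11]
1.9667 [ 432.2  -122.89  150.17] [-0.53  0.14  1.87 -0.    1.14 -0.27]
[449.06 -56.76 317.55] [ 2.89 -0.   -0.25] 70.64235489425049
predict large base/skirt/nose px*1.5625 [[397.54 278.38]
 [397.54 287.32]
 [397.54 299.01]]
```

View pics/w1.png

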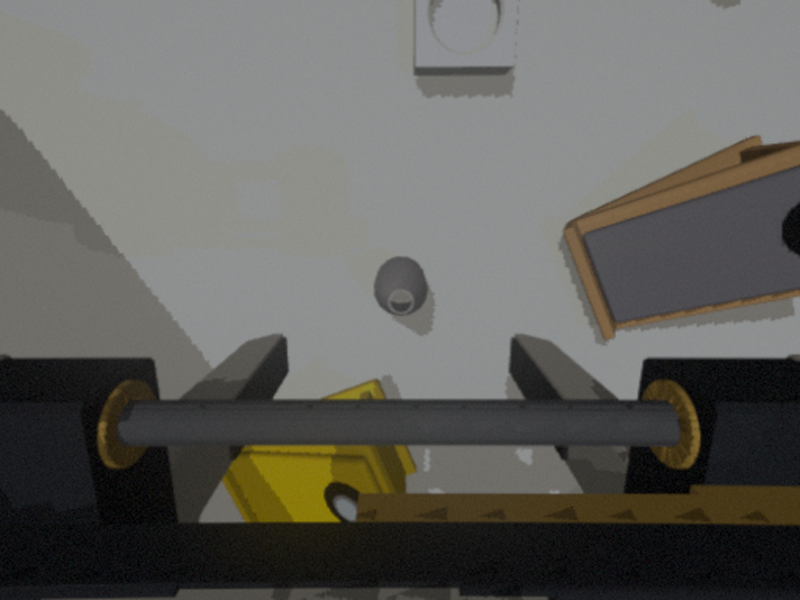

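```bash
python3 - <<'E'
from h import *
import pickle
np.set_printoptions(precision=1,suppress=True)
c=pickle.load(open('w1.pkl','rb')); k=1/1.5625
g=lambda x,y,z: onz(c,(x+.5)*k-.5,(y+.5)*k-.5,z)
print('nose',g(400,301,62),'base-front',g(400,257,0),'left/right skirt',g(374,287,30),g(427,287,30),'well',g(465.5,17,22))
print('org near edge corners',g(415,68,22),g(514,68,22))
print(robot.current_tcp_pos())
E
```

```text
nose [ 433.2 -123.4   62. ] base-front [ 438.  -106.2    0. ] left/right skirt [ 416.2 -117.4   30. ] [ 452.  -126.7   30. ] well [514.7  30.9  22. ]
org near edge corners [477.9  11.3  22. ] [538.4  -4.4  22. ]
[ 432.1 -123.   150.1]
```

```bash
python3 - <<'E'
from h import *
o=[np.pi,0,np.radians(75.5)]
robot.move_linear([433,-122.2,90],o)
print(robot.current_tcp_pos())
print(robot.move_linear([433,-122.2,14],speed=120,f_stop=6),robot.current_tcp_pos())
robot.move_gripper(0.0)
print(robot.current_gripper_width()*93,robot.current_finger_force(),robot.current_tcp_pos(),robot.current_t())
robot.move_linear([433,-122.2,90])
robot.move_linear([514.4,32,90],speed=200)
robot.sleep(.2)
print(robot.current_tcp_pos(),robot.current_t(),robot.current_contact_force())
c=cam('wrist'); cv2.imwrite('pics/w2.png',cv2.resize(c['img'][:, 100:400],None,fx=2,fy=1.95,interpolation=cv2.INTER_CUBIC)[:600])
cv2.imwrite('pics/w2.png',cv2.resize(c['img'],(800,600),interpolation=cv2.INTER_CUBIC))
import pickle; pickle.dump(c,open('w2.pkl','wb'))
b=robot.current_tcp_pos()+np.array([0,0,-14])
print('pred nose,base',proj(c,[b+[0,0,62],b])*1.5625,'well',proj(c,[[514.4,31.5,22]])*1.5625)
E
```

```text
[ 433.14194898 -122.68256044   90.22414892]
False [ 433.62301434 -122.55336291   14.69126807]
37.8015003009408 29.999953508377075 [ 433.01371435 -122.20271226   13.98104288] 4.2667
[514.09902327  31.12177927  90.02306027] 6.15 [0.88191343 0.26289359 0.14364585]
pred nose,base [[398.41288666 412.53002928]
 [398.21633762 342.27020801]] well [[398.31835636 308.6395368 ]]
```

View pics/w2.png

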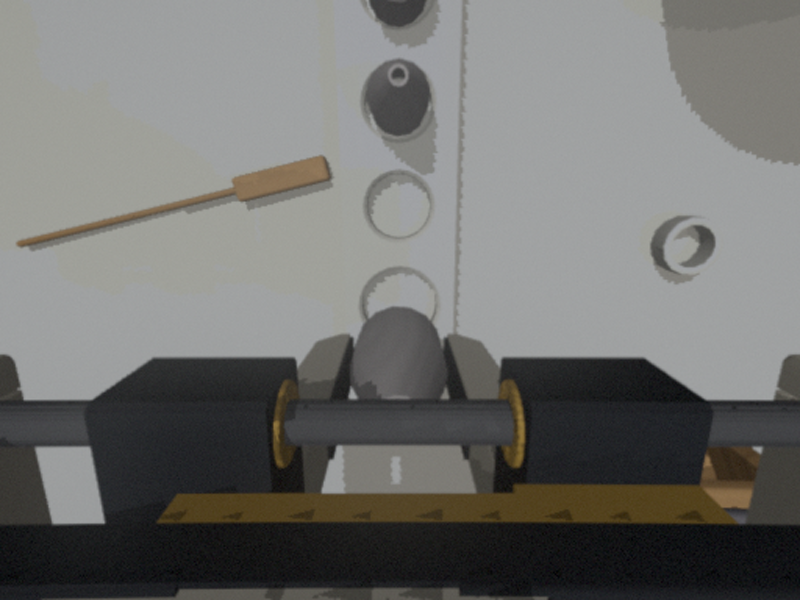

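```bash
python3 - <<'E'
from h import *
import pickle
np.set_printoptions(precision=1,suppress=True)
c=pickle.load(open('w2.pkl','rb')); k=1/1.5625
g=lambda x,y,z: onz(c,(x+.5)*k-.5,(y+.5)*k-.5,z)
d=np.array([np.sin(np.radians(14.5)),np.cos(np.radians(14.5)),0])
nw=g(399,204,22)
print('narrow',nw,'->wide',nw-56*d,'wide front edge->c',g(399.5,266.5,22)-21.5*d, 'slender well',nw+52*d)
print('wide from edge mid',g(399.5,303,22))
print('tip base front->c',g(400,307,76)-19*d)
print('slender nose',g(398,75,76),robot.current_tcp_pos())
E
```

```text
narrow [529.5  88.9  22. ] ->wide [515.4  34.7  22. ] wide front edge->c [515.7  34.6  22. ] slender well [542.5 139.2  22. ]
wide from edge mid [515.8  34.8  22. ]
tip base front->c [514.3  28.9  76. ]
slender nose [541.7 138.3  76. ] [514.2  31.2  90.1]
```

```bash
python3 - <<'E'
from h import *
import pickle
robot.move_linear([515.2,34.0,39],speed=100); robot.sleep(.15)
c=cam('wrist');pickle.dump(c,open('w3.pkl','wb'))
print(robot.current_tcp_pos(),robot.current_t())
cv2.imwrite('pics/w3.png',cv2.resize(c['img'][110:265,155:355],(800,620),interpolation=cv2.INTER_CUBIC)[:600])
E
```

```text
[515.80939002  33.90368215  39.73358004] 7.0583
```

View pics/w3.png

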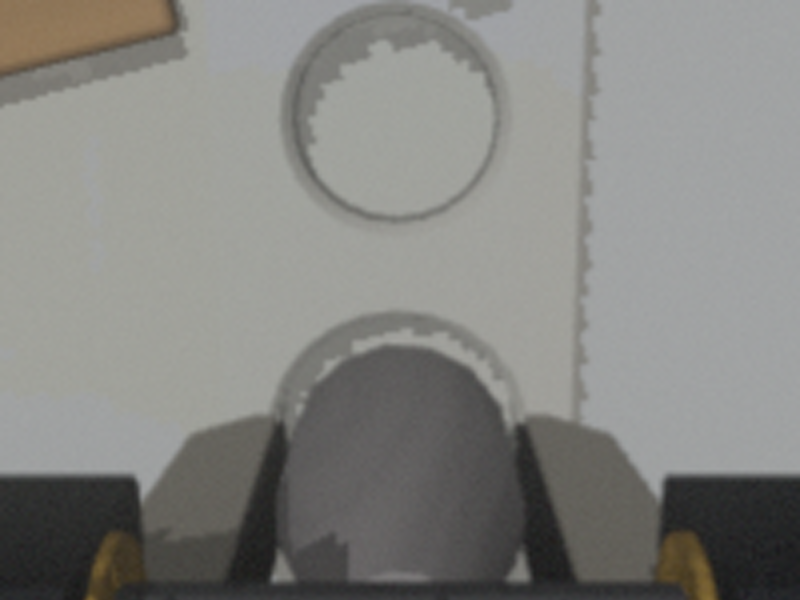

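```bash
python3 - <<'E'
from h import *
import pickle
np.set_printoptions(precision=1,suppress=True)
c=pickle.load(open('w3.pkl','rb'))
g=lambda x,y,z: onz(c,155+(x+.5)/4-.5,110+(y+.5)/4-.5,z)
d=np.array([np.sin(np.radians(14.5)),np.cos(np.radians(14.5)),0])
nw=g(396,117,22); print(nw,np.linalg.norm(g(281,117,22)-g(511,117,22)),np.linalg.norm(g(293,117,22)-g(499,117,22)))
w=nw-56*d; print('wide',w, 'via front chamfer',g(398,311,22)-23.5*d)
z=robot.current_tcp_pos()[2]-14; 
t=g(400,345,z)-19*d; print('tip',t,z,'delta',w-t, 'lateral',g((281+523)/2,480,z+25))
E
```

```text
[529.1  88.3  22. ] 38.705309207149824 34.667628605856315
wide [515.1  34.1  22. ] via front chamfer [515.2  32.9  22. ]
tip [515.3  32.2  25.7] 25.733580041955044 delta [-0.2  1.9 -3.7] lateral [516.7  36.3  50.7]
```

```bash
python3 - <<'E'
from h import *
import pickle
robot.move_linear([515.3,35.2,38],speed=40)
print(robot.move_linear([515.3,35.2,26.2],speed=30,f_stop=8)); robot.sleep(.15)
print(robot.current_tcp_pos(),robot.current_contact_force(),robot.current_t())
c=cam('wrist');pickle.dump(c,open('w4.pkl','wb'))
cv2.imwrite('pics/w4.png',cv2.resize(c['img'][110:265,155:355],(800,620),interpolation=cv2.INTER_CUBIC)[:600])
E
```

```text
True
[514.87879369  35.27288914  25.86586678] [-0.09632094 -0.57610662  4.66980397] 7.8917
```

View pics/w4.png

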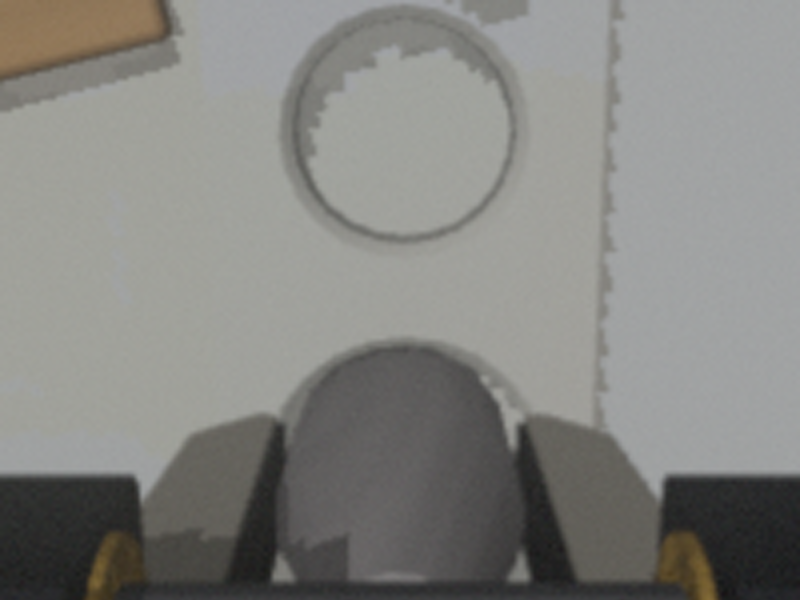

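```bash
python3 - <<'E'
from h import *
import pickle
robot.move_gripper(0.62); print(robot.current_gripper_width())
p=np.array([515.3,35.2])
robot.move_linear([*p,110],speed=150)
robot.move_linear([542,138.5,110],speed=200)
c=cam('top');pickle.dump(c,open('t2.pkl','wb'))
print(robot.move_linear([542,138.5,25.5],speed=90,f_stop=6)); robot.sleep(.2)
print(robot.current_tcp_pos(),robot.current_contact_force())
robot.move_gripper(0.0); robot.sleep(.1)
print(robot.current_gripper_width()*93,robot.current_finger_force(),robot.current_tcp_pos(),robot.current_t())
robot.move_linear([542,138.5,150],speed=150); robot.sleep(.1)
c=cam('wrist');pickle.dump(c,open('w5.pkl','wb')); s=cam('scene');pickle.dump(s,open('s5.pkl','wb'))
print(robot.current_gripper_width()*93,robot.current_tcp_pos(),robot.current_t())
A=cv2.resize(c['img'][90:265,155:355],(400,350),interpolation=cv2.INTER_CUBIC)
B=cv2.resize(s['img'][120:240,240:377],(400,350),interpolation=cv2.INTER_CUBIC)
cv2.imwrite('pics/w5.png',np.hstack([A,B]))
E
```

```text
0.6203484396858848
False
[542.42804386 138.55146567  26.07897149] [ 0.71090387 -0.14034252  0.1308025 ]
29.227536333605602 30.000110864639282 [542.00117662 138.50892665  25.52221904] 11.925
29.0411950595186 [541.41884717 138.43976265 148.93791774] 13.1083
```

View pics/w5.png

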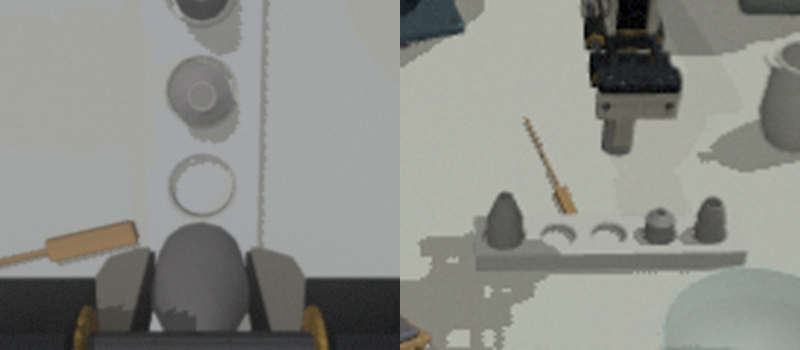

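```bash
cat > fin.py <<'E'
from h import *
def pose(L,yaw,s=120,dist=113.5,dx=0,dy=0):
    a=np.radians(yaw);n=np.array([-.5*np.cos(a),-.5*np.sin(a),np.sqrt(.75)])
    y=np.array([-np.sin(a),np.cos(a),0]);x=np.cross(y,-n)
    r=R.from_matrix(np.c_[x,y,-n])*R.from_euler('z',s,degrees=True)
    return np.array(L)+dist*n+r.apply([dx,dy,0]),r.as_euler('xyz')
E
python3 - <<'E'
from fin import *
import pickle
np.set_printoptions(precision=1,suppress=True)
c=pickle.load(open('w5.pkl','rb'))
d=np.array([np.sin(np.radians(14.5)),np.cos(np.radians(14.5)),0])
print('tip in hand', onz(c,155+200.5/2-.5,90+223.5/2-.5,135.4)-15*d, robot.current_tcp_pos())
L=[670.4,-136.2,80.9]
robot.move_ptp(*pose(L,11.2,dist=170,dx=-70)); print(robot.current_t(),robot.current_tcp_pos())
robot.sleep(.2)
w=cam('wrist'); pickle.dump(w,open('w6.pkl','wb'))
print('lens pred',proj(w,[L]))
robot.move_linear(*pose(L,11.2),speed=100); robot.sleep(.3)
fw,ft,fs=[cam(n) for n in('wrist','top','scene')]; pickle.dump((fw,ft,fs),open('f.pkl','wb'))
print(robot.current_t(),robot.current_tcp_pos(),pose(L,11.2)[0],robot.current_qpos(),robot.current_gripper_width()*93)
for q in(fw,ft,fs): print(proj(q,[L,np.array(L)+100*(pose(L,11.2,dist=1)[0]-L)]))
P=proj(ft,[pose(L,11.2)[0]])[0].astype(int);Q=proj(fs,[pose(L,11.2)[0]])[0].astype(int)
up=lambda i,k:cv2.resize(i,None,fx=k,fy=k,interpolation=cv2.INTER_CUBIC)
canvas=np.zeros((600,800,3),np.uint8)
a=up(w['img'],1.0);canvas[:384,:512]=a
b=up(fw['img'][110:250,130:380],1.15);h,v=b.shape[:2];canvas[:h,512:512+min(v,288)]=b[:,:288]
y0,x0=Q[1]-40,Q[0]-45;e=up(fs['img'][y0:y0+110,x0:x0+96],3.0)
h=min(e.shape[0],600-165);canvas[165:165+h,512:800]=e[:h]
print('scene crop',x0,y0)
y1,x1=P[1]-36,P[0]-85;g=up(ft['img'][y1:y1+72,x1:x1+170],3.0);canvas[385:385+216][:215,:510]=g[:215,:510]
print('top crop',x1,y1)
cv2.imwrite('pics/f.png',canvas)
E
```

```text
tip in hand [540.7 137.  135.4] [541.4 138.4 148.9]
14.4667 [ 569.1 -217.1  210.4]
lens pred [[254.8 120.3]]
16.2167 [ 614.7 -147.5  179.3] [ 614.7 -147.2  179.2] [-0.6  0.2  1.8  0.5  0.8 -0.6] 29.465323494405702
[[254.1 186.2]
 [253.8 219.4]]
[[295.6 158. ]
 [302.  167.3]]
[[229.8 234. ]
 [220.1 197.4]]
scene crop 173 152
top crop 217 132
```

View pics/f.png

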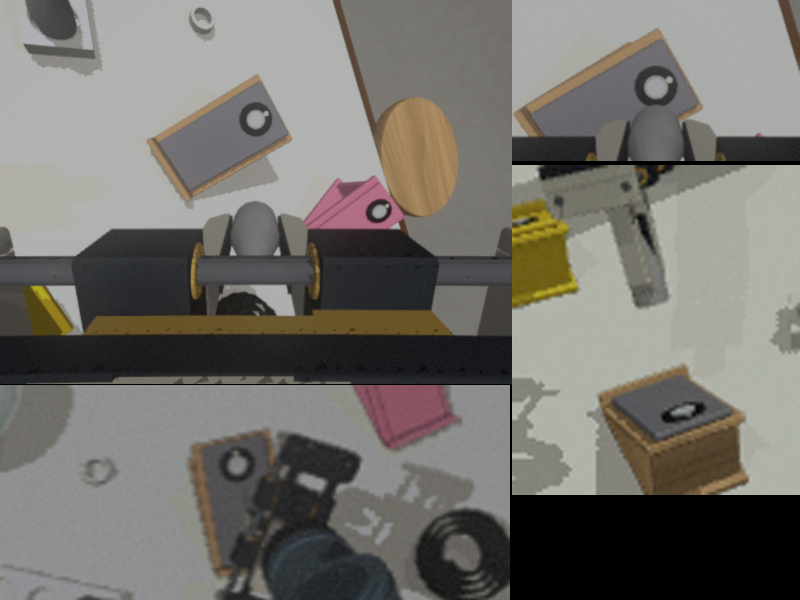

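```bash
python3 - <<'E'
from fin import *
import pickle
from scipy.optimize import least_squares
np.set_printoptions(precision=2,suppress=True)
w=pickle.load(open('w6.pkl','rb')); fw,ft,fs=pickle.load(open('f.pkl','rb'))
im=w['img'].astype(int); roi=np.zeros(im.shape[:2],bool); roi[70:200,140:300]=1
print('phone px BGR',im[150,190],'table',im[60,120])
ref=np.median(im[145:160,185:200].reshape(-1,3),0)
m=((np.abs(im-ref).sum(2)<36)&roi).astype(np.uint8)
m=cv2.morphologyEx(m,cv2.MORPH_CLOSE,np.ones((3,3)));m=cv2.morphologyEx(m,cv2.MORPH_OPEN,np.ones((5,5)))
k=max(cv2.findContours(m,0,1)[0],key=cv2.contourArea); k=cv2.convexHull(k)
q=cv2.approxPolyDP(k,5,True)[:,0]; print('corners',q)
def corners(L,yaw):
    a=np.radians(yaw);px=np.array([np.cos(a)*np.sqrt(.75),np.sin(a)*np.sqrt(.75),.5]);py=np.array([-np.sin(a),np.cos(a),0])
    return np.array([np.array(L)+u*px+v*py for u,v in((27,36),(27,-36),(-119,-36),(-119,36))])
L0=np.array([670.4,-136.2,80.9])
for yw in(9,11.2,13): print(yw,proj(w,corners(L0,yw)))
if len(q)==4:
    pr=proj(w,corners(L0,11.2)); qq=np.array([q[np.argmin(((q-p)**2).sum(1))] for p in pr],float)
    r=least_squares(lambda p:(proj(w,corners(L0+[p[0],p[1],0],p[2]))-qq).ravel(),[0,0,11.2]); print('fit dxy,yaw',r.x,r.fun)
# tip centre from front edge in final view
P,o=pose(L0,11.2); Rr=R.from_euler('xyz',o); 
for dx in(-3,-2,-1,0,1): print(dx,proj(fw,[P+Rr.apply([15+dx,0,13.5])]))
print('observed front',130+(656-512+.5)/1.15-.5,110+107.5/1.15-.5)
E
```

```text
phone px BGR [114 110 112] table [175 177 176]
corners [[261  82]
 [287 135]
 [188 187]
 [161 141]]
9 [[260.78  80.85]
 [288.17 136.52]
 [185.82 190.81]
 [155.29 140.32]]
11.2 [[259.51  80.57]
 [288.65 135.35]
 [188.39 192.86]
 [156.08 143.7 ]]
13 [[258.47  80.38]
 [289.   134.38]
 [190.54 194.45]
 [156.83 146.44]]
fit dxy,yaw [2.86 0.4  9.33] [ 1.49 -2.03  2.97  0.36  0.17  3.01 -3.43 -1.16]
-3 [[253.82 203.23]]
-2 [[253.82 201.86]]
-1 [[253.82 200.48]]
0 [[253.82 199.1 ]]
1 [[253.82 197.72]]
observed front 255.1521739130435 202.97826086956522
```

```bash
python3 - <<'E'
from fin import *
L=[670.4,-136.2,80.9]
robot.move_linear(*pose(L,10.5,dx=2.6),speed=15); robot.sleep(.8)
print(robot.current_tcp_pos(),pose(L,10.5,dx=2.6)[0],robot.current_gripper_width()*93,robot.current_finger_force(),np.abs(robot.current_joint_vel()).max(),robot.current_t())
print(robot.hand_in())
E
```

```text
[ 615.2898288  -144.14299468  179.83484537] [ 615.2969313  -144.12273761  179.84388333] 29.427476300366724 29.999721944332123 0.001668947084349489 17.3833
the job is handed in; nothing more can be done
None
```

The job is handed in at 17.4 s: the large tip is home in its wide well, and the slender tip is held still, wide end facing the lens on its axis at 10 cm, to an estimated 2–3 mm (the last 2.6 mm correction was not re-imaged).

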